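Load two spanners on an indexing swivel tray

ROBOT

A 6-joint arm with a two-finger parallel gripper is mounted at the origin on a cart in front of the work surface, level with it; the furniture and walls round the work are solid. World frame = base frame: x ahead of the robot, y to its left, z up, the work surface at z = 0. Lengths are in mm, angles in rad, forces in N, time in s.
With the tool pointing down it reaches from about 200 to 875 mm from the base axis. Payload 3.4 kg.
Tool frame: the origin (TCP) lies on the centre line of the jaws, within the pads' length; the fingertips stand bot.nose_length ahead of it and the grasp point (between the pads) lies 3 mm ahead of it (bot.nose_length is the distance from the TCP to the fingertips, in mm); z points along the fingers, y is the line along which they close (so a half turn about z gives the same grasp; the last joint's range is limited). The gripper opens to 94 mm and grips with 3 to 60 N. Pads are 16 mm wide; open, the fingers measure 119 mm over their backs; the gripper's body (75 mm by 177 mm) begins 78 mm behind the grasp point.
Start: joints at [1.009, 0.276, 1.505, -0, 1.361, -0.121], TCP at [245.352, 520.063, 227.493] pointing down, gripper open.
Joint ranges: [-2.89, 2.89], [-0.75, 2.08], [0.22, 2.7], [-1.18, 4.32], [0.11, 2.71], [-2.7, 2.7]. Speed limits (rad/s): [2.57, 2.57, 3.14, 3.14, 3.14, 3.14].

INTERFACE

Orientations are given as a 3x3 rotation matrix whose columns are the frame's x, y, z axes.
In Python, from plant import readout, imaging, bot gives the robot as it stands. The module is installed in compiled form; this text tells all that it offers.
- The arm moves only by the tool jog_arm, never from a script. Its argument "series" is a list of rows, each a list of 3 entries, a list of its own where there are three numbers: the opening, from -1 (shut) to 1 (fully open), then the shift along the tool's x, y, z in units of 30 mm (1.0 is 30 mm), then the turn, a rotation vector about the tool's x, y, z in units of 6 degrees (1.0 is 6 degrees). A call has 1 to 10 rows; each row shifts and turns the commanded pose from where the row before left it, along the tool's axes as they then stand; what a row does not reach is not made up. A row lasts 1/10 s, in which the tool goes at most 50 mm and 8.59 degrees, less where a joint would pass 70% of its speed; a pose out of reach is approached as far as the arm can. A call is refused whole if a number of a shift passes 1 or a number of a turn 1, either way. A call with a gripper value outside its range is refused whole. The fingers move at their own pace and stop on an object; the grip force is fixed at half the most. Time passes only in rows, so rows that do not move let the fingers close. It gives the time, the measured TCP pose, the force, the opening and the grip force at its end, in the units of the state.
- readout.state(): the state, without advancing time (a new reading comes with each control period).
- imaging.read_camera(name): name is "side" or "top" or "wrist"; returns the picture (384x512x3 uint8, blue, green, red); there is no depth.
- imaging.camera_params(name): a dict with "K" (3x3 intrinsics, pixels), "R" (3x3) and "t" (3): a world point X has camera coordinates R X + t. Camera axes: x right, y down, z forward; pixel columns grow to the right and rows downward; lengths in mm; the calibration is good to about 2 mm. A picture is of the moment at which its call begins: read the wrist's pose just before it. camera_params takes no time and is no camera call; for the wrist camera it gives the pose at the moment of the call.
- bot.finish_job(): hands the job in; it is judged then, once.
Trained networks look in the newest picture that a camera, given by its name, has taken for a name from the list of things; names that differ only in an ending like _2 or _b are one class to them, and where a whole thing is asked for, a point or a joint stands for the part that bears it (a point fixed in the world has none). Each returns a list of dicts, best first, with "p" (0 to 1); they miss things now and then, are a little off and sometimes report something else, mostly with a low value. They report only what shows in the picture. A call takes as long as a camera call.
- imaging.spot_in(camera, name): "box" ([left, top, right, bottom] in pixels, round what is visible of it).
- imaging.pinpoint(camera, name): "point" ([column, row] in pixels: a listed point, or the origin of a listed thing).
The state is a dict: "clock": time; "q": joint angles; "joint_velocities": joint speeds; "tau": joint torques, N m; "position": TCP position; "tcp_rot": TCP orientation; "contact_force": force on the tool from outside, world axes, zero at the start; "wrist_torque": the same for the moment, N m; "grip_width": finger opening in mm; "finger_force": force on a finger pad.
Only numpy, scipy, OpenCV 4.12 (cv2) and the standard library are available. Lean on these libraries where they do the work, as an engineer would, in place of code of your own. Each camera call takes 0.05 s, during which the arm holds its last target. There are 200 camera calls.

TASK

Lay the larger spanner from its sloping stand flat in the lane of the swivel tray that faces you, lengthwise central, open jaw to your left. Then pull the tray's index knob up, swing the tray with it one third of a turn counter-clockwise seen from above (the knob passes along the near side, from left to right) and let the pin drop fully into the next hole. Lay the smaller spanner the same way, flat and jaw to the left, in the lane that now faces you; set the spanners down without dropping them and leave the other things on the bench where they are.

Things in the scene. Friction and masses are not known exactly. Their poses are not given: they have to be found in the camera images.
- spanner_large: the larger combination spanner, plain steel, 199x40x7 mm, 0.11 kg. Its origin is the middle of its underside; x runs across it, y lengthwise towards the open-jaw end, z out of its upper face. The shank is 10 mm wide and 5 mm thick (1 to 6 mm above the origin) from y = -67 to +61 mm. It starts on its sloping stand with the jaw end up: its length rises 30 degrees from level, away from the robot.
- spanner_small: the smaller combination spanner, plain steel, 169x36x6 mm, 0.09 kg. Its origin is the middle of its underside; x runs across it, y lengthwise towards the open-jaw end, z out of its upper face. The shank is 10 mm wide and 5 mm thick (1 to 6 mm above the origin) from y = -56 to +50 mm. It starts on its sloping stand with the jaw end down: its length slopes 30 degrees, jaw towards the robot.
- spanner_large_jaw (a point): middle of the larger spanner's open-jaw end, 83 mm along its y from its origin
- spanner_small_jaw (a point): middle of the smaller spanner's open-jaw end, 70 mm along its y from its origin
- stand_large: fixed grey stand, 190x70 mm, where the larger spanner starts; origin under its middle, x to its high end. Its plate rises 30 degrees towards x; the shank lies in two notched rests 76 mm apart, 24 mm above the plate (66 mm between them free for fingers), lower end against a ledge. Lift the spanner square off the slope. Which stand is left varies.
- stand_small: the same kind of stand, carrying the smaller spanner
- swivel_axis (a point): middle of the upper face of the round swivel tray (disc of 244 mm diameter, top 26 mm above the bench, on a fixed round base of 314 mm); z is its turning axis. Three lanes of notched rests lie round it, each 85 mm from the axis and square to its radius, a third of a turn apart.
- lane_first (a point): the tray lane that faces the robot at the start. Two notched rests 76 mm apart, each 10 mm thick, 24 mm above the disc; 66 mm between them free for fingers. Notch 20 mm wide at its floor, flaring up. Origin: on the notch floor midway between the rests; x to the axis, y along the lane (left as seen from outside), z up. A spanner in it has its origin 1 mm below this point.
- lane_second (a point): the lane that faces the robot after the turn (at the start back left). Two notched rests 76 mm apart, each 10 mm thick, 24 mm above the disc; 66 mm between them free for fingers. Notch 20 mm wide at its floor, flaring up. Origin: on the notch floor midway between the rests; x to the axis, y along the lane (left as seen from outside), z up. A spanner in it has its origin 1 mm below this point.
- swivel (a joint): turning angle of the tray (rad), 0 at the start, grows counter-clockwise seen from above; the pin holes are at 0, +2.094 and -2.094. It turns easily (0.03 N m) when the pin is drawn, and is locked (about 0.01 rad of play either way) when the pin is home.
- index_pin (a joint): lift of the spring index pin (m): 0 = fully home in a hole, 0.016 = fully drawn. It clears the holes from about 0.012. The spring pulls it down with 3 to 5 N; let go over a hole it drops in by itself, and its rounded end centres the tray if it is within 4 mm of the hole. Between holes it rides on the base.
- knob_grip (a point): the place to grip on the index knob: a black round upright knob, 23 mm diameter, 29 mm tall, on the pin's stem at the tray's rim, 140 mm from the axis; at the start at the left near side of the tray. With the pin home this point is 83 mm above the bench, 14 mm below the knob's top. It spins freely on its axis, so the gripper need not turn with the tray.
- bearing: bystander: ball bearing 47x47x14 mm, lying on the bench
- gear: bystander: small gear 40x40x26 mm on the bench
- bottle: bystander: small bottle 33x36x96 mm standing on the bench
- tape: bystander: tape roll 100x98x25 mm on the bench

How it is judged:
By the outcome, as a careful person would: the job done as asked, in the order asked, and still so for the second after the job is handed in, with the robot touching nothing.
It also fails if it takes over 72 s, if anything falls off the work surface, if the arm or the gripper's body presses on something with over 40 N, if the wrist force passes 120 N, or if a joint passes its speed limit or range.

## Working session

There is one attempt and no reset: what is moved stays moved. The work goes in short steps, Python scripts to look and compute and a tool call to move; the robot and the scene stay as the last step left them, time stands still between calls to the robot, and variables do not carry over. Pictures are saved under pics/ and viewed, at most 10 in all, crops included, and the job is handed in when it is done.

Besides the shell and the picture viewer there is one more tool, called after "Emit:" in YAML: its name, and indented under it one key for each argument. jog_arm: Moves the arm, as the interface text tells. Its arguments: {"type":"object","properties":{"series":{"type":"array"}},"required":["series"]}

```bash
mkdir -p pics; cat > h.py <<'E'
import numpy as np, cv2
from plant import readout, imaging, bot
def ray(cam,px):
    P=imaging.camera_params(cam);K=np.array(P["K"]);R=np.array(P["R"]);t=np.array(P["t"])
    d=R.T@np.linalg.inv(K)@np.array([px[0],px[1],1.]);return -R.T@t,d/np.linalg.norm(d)
def atz(cam,px,z):
    c,d=ray(cam,px);return c+d*(z-c[2])/d[2]
def tri(obs):
    A=0;b=0
    for cam,px in obs:
        c,d=ray(cam,px);M=np.eye(3)-np.outer(d,d);A=A+M;b=b+M@c
    X=np.linalg.solve(A,b)
    return X,[round(float(np.linalg.norm((np.eye(3)-np.outer(d,d))@(X-c))),1) for c,d in [ray(*o) for o in obs]]
def proj(cam,X):
    P=imaging.camera_params(cam);u=np.array(P["K"])@(np.array(P["R"])@np.array(X)+np.array(P["t"]));return u[:2]/u[2]
E
python3 - <<'E'
from h import *
np.set_printoptions(precision=1,suppress=True)
ims=[imaging.read_camera(c) for c in("top","side")]
for c,i in zip(("top","side"),ims): cv2.imwrite(f"pics/{c}0.png",i)
for n in "spanner_large spanner_small spanner_large_jaw spanner_small_jaw stand_large stand_small swivel_axis lane_first lane_second knob_grip".split():
    o=[]
    for c in("top","side"):
        r=imaging.pinpoint(c,n)
        print(n,c,[(np.array(x["point"]),round(x["p"],2)) for x in r[:2]])
        if r:o.append((c,r[0]["point"]))
    if len(o)==2: print("   ",*tri(o))
s=readout.state();print(s["position"],s["tcp_rot"],bot.nose_length,s["clock"],s["contact_force"],s["grip_width"])
E
```

```text
spanner_large top [(array([169.5, 186.8]), 0.54)]
spanner_large side [(array([223.1, 159.6]), 0.55), (array([227.3, 184.8]), 0.55)]
    [560.1 334.2  99.6] [3.2, 3.2]
spanner_small top [(array([221. , 184.1]), 0.44)]
spanner_small side [(array([247.6, 176.9]), 0.68)]
    [565.8 159.6  88.9] [0.9, 0.9]
spanner_large_jaw top [(array([166.2, 165.6]), 0.71)]
spanner_large_jaw side [(array([234. , 148.1]), 0.54)]
    [621.5 343.  132.6] [3.7, 3.7]
spanner_small_jaw top [(array([225. , 185.9]), 0.72), (array([223.1, 206.5]), 0.49)]
spanner_small_jaw side [(array([228.2, 194.3]), 0.65), (array([302.9, 223.7]), 0.36)]
    [533.3 165.4  34.5] [38.5, 38.5]
stand_large top [(array([176.1, 186.4]), 0.56)]
stand_large side [(array([226.1, 186.9]), 0.56)]
    [574.9 335.2 -17.2] [1.4, 1.4]
stand_small top [(array([225.7, 186.4]), 0.86)]
stand_small side [(array([252.5, 201.5]), 0.72)]
    [574.6 148.1  -3.9] [2.5, 2.5]
swivel_axis top [(array([296.7, 183.3]), 0.74)]
swivel_axis side [(array([297.5, 225.1]), 0.66)]
    [ 576.1 -108.7   23.9] [1.2, 1.2]
lane_first top [(array([301.3, 206.8]), 0.82)]
lane_first side [(array([284. , 227.7]), 0.85), (array([300.2, 222.7]), 0.67)]
    [ 497.4 -127.    47. ] [9.6, 9.6]
lane_second top [(array([275.9, 173.3]), 0.79)]
lane_second side [(array([294.7, 207. ]), 0.76)]
    [614.7 -36.2  42.2] [4.1, 4.1]
knob_grip top [(array([269.6, 205.4]), 0.53)]
knob_grip side [(array([210. , 167.8]), 0.69), (array([254.4, 201.2]), 0.64)]
    [422.6  19.7 208.5] [60.3, 60.3]
[245.3 520.1 227.5] [[-0.9  0.4  0. ]
 [ 0.4  0.9  0. ]
 [-0.   0.  -1. ]] 22.0 1.1 [-0.8  0.6  0. ] 94.01608520650927
```

```bash
python3 - <<'E'
from h import *
a=cv2.imread("pics/top0.png")[120:270,110:400];b=cv2.imread("pics/side0.png")[100:320,110:400]
a=cv2.resize(a,(580,300));b=cv2.resize(b,None,fx=2,fy=2)
print(b.shape)
cv2.imwrite("pics/v1.png",np.vstack([a,b])[:600] if 0 else cv2.resize(np.vstack([a,b]),None,fx=.8,fy=.8))
E
```

```text
(440, 580, 3)
```

View pics/v1.png

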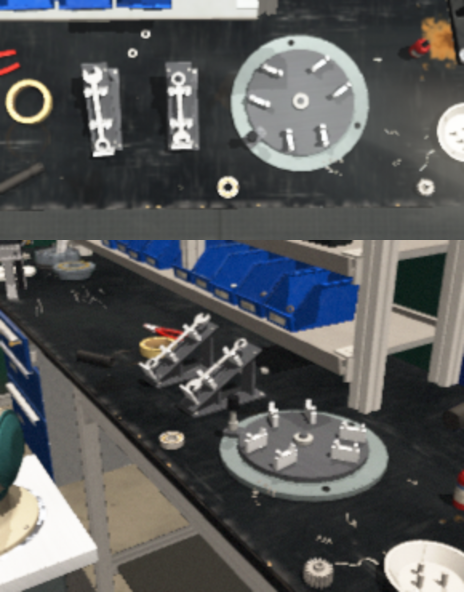

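The picture shows the large spanner on the left stand (top px ~171,187), the small one on the stand to its right (~223,187), the tray at ~(297,183) and the dark knob at top (269,205), side (255,201). The first "side" knob report was therefore wrong.

```bash
python3 - <<'E'
from h import *
np.set_printoptions(precision=3,suppress=True)
print(tri([("top",[269.6,205.4]),("side",[254.4,201.2])]))
s=readout.state();R=np.array(s["tcp_rot"]);print(R,s["q"])
P=imaging.camera_params("wrist");Rc=np.array(P["R"]);c=-Rc.T@np.array(P["t"])
print("cam in tool",R.T@(c-s["position"]),"axes in tool\n",R.T@Rc.T, P["K"])
for x in("top","side"):
  P=imaging.camera_params(x);print(-np.array(P["R"]).T@np.array(P["t"]))
E
```

```text
(array([488.912,  -6.991,  85.019]), [2.7, 2.7])
[[-0.904  0.427  0.   ]
 [ 0.427  0.904  0.   ]
 [-0.     0.    -1.   ]] [ 1.009  0.276  1.505  0.     1.361 -0.121]
cam in tool [  78.897    0.165 -156.791] axes in tool
 [[ 0.001 -0.964 -0.267]
 [ 1.     0.001  0.   ]
 [-0.    -0.267  0.964]] [[276.286   0.    250.789]
 [  0.    276.286 189.144]
 [  0.      0.      1.   ]]
[ 336.416   41.872 1562.503]
[ -75.236 -878.345  595.92 ]
```

Emit:
jog_arm:
  series:
    - [0.2,[-1,-0.1,-0.17],[0,0,0]]
    - [0.2,[-1,-0.1,-0.17],[0,0,0]]
    - [0.2,[-1,-0.1,-0.17],[0,0,0]]
    - [0.2,[-1,-0.1,-0.17],[0,0,0]]
    - [0.2,[-1,-0.1,-0.17],[0,0,0]]
    - [0.2,[-1,-0.1,-0.17],[0,0,0]]
    - [0.2,[-1,-0.1,-0.17],[0,0,0]]
    - [0.2,[-1,-0.1,-0.17],[0,0,0]]
    - [0.2,[-1,-0.1,-0.17],[0,0,0]]
    - [0.2,[-1,-0.1,-0.17],[0,0,0]]

```text
clock: 2.1
position: [504.9, 364.2, 278.7]
tcp_rot: [[-0.904, 0.427, 0.0], [0.427, 0.904, 0.0], [-0.0, 0.0, -1.0]]
contact_force: [0.1, 0.5, -0.1]
grip_width: 56.5
finger_force: 0.0
```

Emit:
jog_arm:
  series:
    - [0.2,[0,0,0],[0,0,1]]
    - [0.2,[0,0,0],[0,0,1]]
    - [0.2,[0,0,0],[0,0,1]]
    - [0.2,[0,0,0],[0,0,1]]
    - [0.2,[0,0,0],[0,0,1]]
    - [0.2,[0,0,0],[0,0,1]]
    - [0.2,[0,0,0],[0,0,1]]
    - [0.2,[0,0,0],[0,0,1]]
    - [0.2,[0,0,0],[0,0,1]]
    - [0.2,[0,0,0],[0,0,1]]

```text
clock: 3.1
position: [503.9, 364.9, 278.4]
tcp_rot: [[-0.078, 0.997, -0.0], [0.997, 0.078, 0.0], [0.0, -0.0, -1.0]]
contact_force: [0.3, -0.9, -0.2]
grip_width: 56.6
finger_force: 0.0
```

Emit:
jog_arm:
  series:
    - [0.2,[0,0,0],[0,0,1]]
    - [0.2,[0,0,0],[0,0,1]]
    - [0.2,[0,0,0],[0,0,1]]
    - [0.2,[0,0,0],[0,0,1]]
    - [0.2,[0,0,0],[0,0,1]]
    - [0.2,[0,0,0],[0,0,1]]
    - [0.2,[0,0,0],[0,0,1]]
    - [0.2,[0,0,0],[0,0,1]]
    - [0.2,[0,0,0],[0,0,1]]
    - [0.2,[0,0,0],[0,0,1]]

```text
clock: 4.1
position: [503.9, 364.9, 278.4]
tcp_rot: [[0.824, 0.566, -0.0], [0.566, -0.824, 0.0], [-0.0, -0.0, -1.0]]
contact_force: [0.2, 0.0, -0.4]
grip_width: 56.4
finger_force: 0.0
```

Emit:
jog_arm:
  series:
    - [0.2,[0,0,0],[0,0,1]]
    - [0.2,[0,0,0],[0,0,1]]
    - [0.2,[0,0,0],[0,0,1]]
    - [0.2,[0,0,0],[0,0,1]]
    - [0.2,[0,0,0],[0,0,1]]
    - [0.2,[0,0,0],[0,0,0.8]]
    - [0.2,[0,0,0],[0,0,0]]

```text
clock: 4.8
position: [503.9, 364.9, 278.4]
tcp_rot: [[1.0, -0.001, -0.0], [-0.001, -1.0, 0.0], [-0.0, -0.0, -1.0]]
contact_force: [-0.4, 0.3, 0.3]
grip_width: 56.5
finger_force: 0.0
```

```bash
cat > look.py <<'E'
from h import *
import sys,json
np.set_printoptions(precision=1,suppress=True)
tag=sys.argv[1]
im=imaging.read_camera("wrist");cv2.imwrite(f"pics/{tag}.png",im)
P=imaging.camera_params("wrist");out={}
for n in sys.argv[2:]:
    r=imaging.pinpoint("wrist",n)
    out[n]=[(x["point"],x["p"]) for x in r[:3]]
    print(n,[(np.array(x["point"]),round(x["p"],2)) for x in r[:3]])
json.dump(dict(P={k:np.array(v).tolist() for k,v in P.items()},out={k:[(list(map(float,p)),float(q)) for p,q in v] for k,v in out.items()}),open(f"{tag}.json","w"))
E
python3 look.py w1 spanner_large spanner_large_jaw spanner_small spanner_small_jaw stand_large stand_small
```

```text
spanner_large [(array([278.4, 137.4]), 0.66), (array([433. , 232.8]), 0.59)]
spanner_large_jaw [(array([278.3,  71.1]), 0.72)]
spanner_small [(array([422.4, 137. ]), 0.97)]
spanner_small_jaw [(array([401.6, 178.6]), 0.66), (array([423.3, 136.6]), 0.55)]
stand_large [(array([272. , 125.1]), 0.72)]
stand_small [(array([388.6, 124.5]), 0.68)]
```

Emit:
jog_arm:
  series:
    - [0.2,[0.3,1,0],[0,0,0]]
    - [0.2,[0.3,1,0],[0,0,0]]
    - [0.2,[0.3,1,0],[0,0,0]]
    - [0.2,[0.3,1,0],[0,0,0]]
    - [0.2,[0.3,1,0],[0,0,0]]
    - [0.2,[0.3,1,0],[0,0,0]]
    - [0.2,[0.3,1,0],[0,0,0]]
    - [0.2,[0.3,1,0],[0,0,0]]
    - [0.2,[0,0,0],[0,0,0]]

```text
clock: 6.05
position: [576.7, 121.4, 278.3]
tcp_rot: [[1.0, -0.005, 0.001], [-0.005, -1.0, -0.002], [0.001, 0.002, -1.0]]
contact_force: [-0.2, 0.1, -0.7]
grip_width: 56.4
finger_force: 0.0
```

```bash
python3 look.py w2 spanner_large spanner_large_jaw spanner_small spanner_small_jaw stand_large stand_small swivel_axis lane_first lane_second knob_grip; python3 -c "
import cv2,numpy as np
cv2.imwrite('pics/v2.png',cv2.resize(np.vstack([cv2.imread('pics/w1.png')[:,:],cv2.imread('pics/w2.png')]),(400*1,600)))"
```

```text
spanner_large [(array([ 90.9, 192.7]), 0.83), (array([115.9, 170.2]), 0.73)]
spanner_large_jaw [(array([ 52.2, 141.8]), 0.69), (array([415.6, 219.3]), 0.34)]
spanner_small [(array([225.9, 193.5]), 0.82)]
spanner_small_jaw [(array([228.8, 228.6]), 0.71)]
stand_large [(array([120.9, 171.6]), 0.89), (array([290.9, 272.4]), 0.44)]
stand_small [(array([228.5, 169.5]), 0.94), (array([ 52.6, 143.7]), 0.18)]
swivel_axis [(array([408.7, 167. ]), 0.71)]
lane_first [(array([416.6, 221.2]), 0.86)]
lane_second [(array([362.3, 145.9]), 0.64)]
knob_grip [(array([338.5, 230.2]), 0.74)]
```

View pics/w2.png

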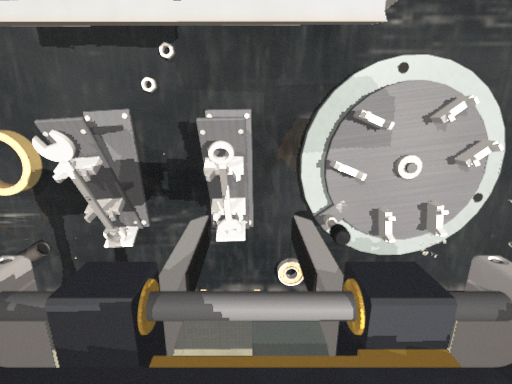

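The wrist view shows both spanners (origin about (91,193) and (226,193)), the tray's hub at (409,167) and the knob at (340,234), in line with the network points. Next I fit poses to all the views together.

```bash
cat > fit.py <<'E'
from h import *
import json
from scipy.optimize import least_squares
np.set_printoptions(precision=1,suppress=True)
def cam(c):
    P=imaging.camera_params(c);return {k:np.array(P[k]) for k in "KRt"}
C={c:cam(c) for c in("top","side")}; D={}
for w in("w1","w2"):
    j=json.load(open(w+".json"));C[w]={k:np.array(v) for k,v in j["P"].items()};D[w]=j["out"]
def pr(c,X):
    P=C[c];u=P["K"]@(P["R"]@X+P["t"]);return u[:2]/u[2]
w={"w1":1,"w2":1,"top":2,"side":2}
def sol(f,obs,x0):
    g=lambda p:np.concatenate([w[c]*(pr(c,f(p,n))-np.array(px)) for n,c,px in obs])
    s=least_squares(g,x0,loss="soft_l1",f_scale=2);r=g(s.x).reshape(-1,2)
    print(s.x[:3],np.degrees(s.x[3:]))
    for o,e in zip(obs,r):print("   ",o[0],o[1],e)
    return s.x
T=lambda n,t,s:[(n,"top",t),(n,"side",s)]
W=lambda n,ws=("w1","w2"):[(n,v,D[v][n][0][0]) for v in ws]
def tray(p,n):
    a=np.array([p[0],p[1],26.]);
    def o(r,th,z):return a+[r*np.cos(th+p[3]),r*np.sin(th+p[3]),z]
    return {"swivel_axis":a,"lane_first":o(85,np.pi,24),"lane_second":o(85,np.pi/3,24),"knob_grip":o(140,np.pi*2/3,57)}[n]
sol(tray,T("swivel_axis",[296.7,183.3],[297.5,225.1])+T("lane_first",[301.3,206.8],[284,227.7])+T("lane_second",[275.9,173.3],[294.7,207])+T("knob_grip",[269.6,205.4],[254.4,201.2])+sum([W(n,("w2",)) for n in("swivel_axis","lane_first","lane_second","knob_grip")],[]),[576,-109,26,0])
def sp(L,sg):
    def f(p,n):
        d=np.array([np.cos(p[3])*np.cos(np.pi/6),np.sin(p[3])*np.cos(np.pi/6),.5])*sg
        return p[:3]+ (L*d if "jaw" in n else 0)
    return f
n="spanner_large"
sol(sp(83,1),T(n,[169.5,186.8],[223.1,159.6])+T(n+"_jaw",[166.2,165.6],[234,148.1])+W(n)+W(n+"_jaw"),[560,334,90,0])
n="spanner_small"
sol(sp(70,-1),T(n,[221,184.1],[247.6,176.9])+T(n+"_jaw",[223.1,206.5],[228.2,194.3])+W(n)+W(n+"_jaw"),[566,160,90,0])
E
python3 fit.py
```

```text
[ 576.6 -112.    26. ] [7.6]
    swivel_axis top [1.5 0.1]
    swivel_axis side [ 2.6 -0.5]
    lane_first top [ 1.  -1.9]
    lane_first side [-11.1  -1.2]
    lane_second top [-0.   0.4]
    lane_second side [-6.2 -3.8]
    knob_grip top [-4.3  0.2]
    knob_grip side [ 1.  -0.8]
    swivel_axis w2 [-0.5 -2.2]
    lane_first w2 [-0.6  2. ]
    lane_second w2 [ 2.2 -0.9]
    knob_grip w2 [2.8 3.2]
[551.8 331.8  93.1] [5.5]
    spanner_large top [2.9 3.6]
    spanner_large side [-4.8  4.6]
    spanner_large_jaw top [1.3 0.6]
    spanner_large_jaw side [ 3.8 -0.8]
    spanner_large w1 [ 0.1 -0.3]
    spanner_large w2 [-0.8  1.4]
    spanner_large_jaw w1 [-0.7 -2.4]
    spanner_large_jaw w2 [-0.6 -0.3]
[552.3 156.2  93. ] [1.]
    spanner_small top [1.5 7.8]
    spanner_small side [-5.2  0. ]
    spanner_small_jaw top [-0.5  0. ]
    spanner_small_jaw side [ 3.6 -8.1]
    spanner_small w1 [-0.2 -0. ]
    spanner_small w2 [ 0.  -0.1]
    spanner_small_jaw w1 [-0.8  0.1]
    spanner_small_jaw w2 [ 1.1 -2.4]
```

View pics/w1.png

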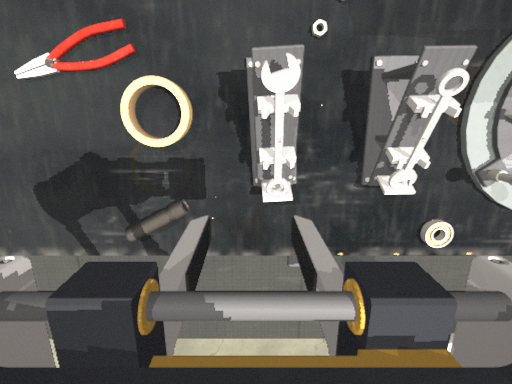

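w1 shows the large spanner's shank almost straight in the image (jaw (280,72), lower end (277,190)), and the rests at rows 105 and 158. This agrees with the fit, so I go to a look pose square to the slope.

Emit:
jog_arm:
  series:
    - [0.2,[-0.4,-0.98,0.38],[0,0,0]]
    - [0.2,[-0.4,-0.98,0.38],[0,0,0]]
    - [0.2,[-0.4,-0.98,0.38],[0,0,0]]
    - [0.2,[-0.4,-0.98,0.38],[0,0,0]]
    - [0.2,[-0.4,-0.98,0.38],[0,0,0]]
    - [0.2,[-0.4,-0.98,0.38],[0,0,0]]
    - [0.2,[-0.4,-0.98,0.38],[0,0,0]]

```text
clock: 7.3
position: [491.1, 332.1, 198.4]
tcp_rot: [[1.0, -0.001, 0.0], [-0.001, -1.0, 0.0], [0.0, -0.0, -1.0]]
contact_force: [0.8, 0.8, 0.6]
grip_width: 56.2
finger_force: 0.0
```

Emit:
jog_arm:
  series:
    - [0.2,[0,0,0],[0,0,-0.9]]
    - [0.2,[0,0,0],[0,1,0]]
    - [0.2,[0,0,0],[0,1,0]]
    - [0.2,[0,0,0],[0,1,0]]
    - [0.2,[0,0,0],[0,1,0]]
    - [0.2,[0,0,0],[0,1,0]]
    - [0.2,[0,0,0],[0,0,0]]

```text
clock: 8.0
position: [487.5, 329.4, 196.4]
tcp_rot: [[0.864, 0.096, 0.494], [0.085, -0.995, 0.045], [0.496, 0.003, -0.868]]
contact_force: [-0.9, 0.6, -0.1]
grip_width: 56.3
finger_force: 0.0
```

```bash
python3 look.py w3 spanner_large spanner_large_jaw
```

```text
spanner_large [(array([255.1, 184.5]), 0.6)]
spanner_large_jaw [(array([258.3, 103.4]), 0.66)]
```

View pics/w3.png

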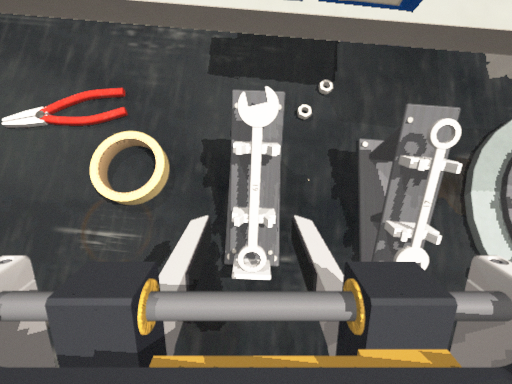

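```bash
cat > plane.py <<'E'
from h import *
import sys,json
np.set_printoptions(precision=1,suppress=True)
# usage: plane.py "depths" px,py ... : pixel -> tool frame at tool-z depths
P=imaging.camera_params("wrist");s=readout.state();R=np.array(s["tcp_rot"]);p=np.array(s["position"])
for d in eval(sys.argv[1]):
    o=[]
    for a in sys.argv[2:]:
        c,v=ray("wrist",eval(a));c=R.T@(c-p);v=R.T@v;o.append(c+v*(d-c[2])/v[2])
    print(d,[x[:2] for x in o],"len",np.linalg.norm(o[0]-o[-1]))
E
python3 plane.py "[105,110,115,120,125]" 262,86 258.3,103.4 255.1,184.5 252,272
python3 - <<'E'
from h import *
im=cv2.imread("pics/w3.png")[75:285,200:310];cv2.imwrite("pics/v3.png",cv2.resize(im,None,fx=2.8,fy=2.8,interpolation=cv2.INTER_CUBIC))
E
```

```text
105 [array([99.7,  9.2]), array([84.9,  6. ]), array([8.9, 3.4]), array([-88.3,   0.6])] len 188.20930228413093
110 [array([100.1,   9.3]), array([85. ,  6.1]), array([7.6, 3.5]), array([-91.5,   0.6])] len 191.79863192530752
115 [array([100.5,   9.5]), array([85.1,  6.2]), array([6.3, 3.6]), array([-94.6,   0.6])] len 195.3879615664841
120 [array([101. ,   9.7]), array([85.3,  6.3]), array([5. , 3.7]), array([-97.8,   0.7])] len 198.97729120766073
125 [array([101.4,   9.9]), array([85.4,  6.5]), array([3.7, 3.8]), array([-101. ,    0.7])] len 202.5666208488373
```

View pics/v3.png

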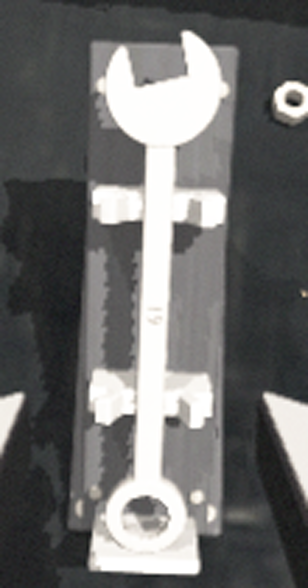

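The crop shows the shank running from (257,127) to (254,246) in w3 pixels, and the length is 199 mm at about 119 mm depth. That puts the origin at about tool (+3, +4.3, 122), about 1.5° off.

Emit:
jog_arm:
  series:
    - [0.2,[0.13,0.14,0.5],[0,0,0.25]]
    - [0.2,[0,0,0.8],[0,0,0]]
    - [0.2,[0,0,0.8],[0,0,0]]
    - [0.2,[0,0,0.8],[0,0,0]]
    - [0.2,[0,0,0.5],[0,0,0]]
    - [0.2,[0,0,0.4],[0,0,0]]
    - [0.2,[0,0,0],[0,0,0]]

```text
clock: 8.85
position: [553.3, 331.8, 100.6]
tcp_rot: [[0.865, 0.069, 0.497], [0.054, -0.998, 0.045], [0.498, -0.012, -0.867]]
contact_force: [-0.7, -0.2, -0.2]
grip_width: 56.6
finger_force: 0.0
```

Emit:
jog_arm:
  series:
    - [-1,[0,0,0],[0,0,0]]
    - [-1,[0,0,0],[0,0,0]]
    - [-1,[0,0,0],[0,0,0]]
    - [-1,[0,0,0],[0,0,0]]
    - [-1,[0,0,0],[0,0,0]]
    - [-1,[0,0,0],[0,0,0]]
    - [-1,[0,0,0],[0,0,0]]

```text
clock: 9.55
position: [552.3, 332.2, 102.2]
tcp_rot: [[0.864, 0.071, 0.498], [0.055, -0.997, 0.047], [0.5, -0.013, -0.866]]
contact_force: [-1.8, -1.2, 1.7]
grip_width: 9.9
finger_force: 30.0
```

Emit:
jog_arm:
  series:
    - [-1,[0,0,-0.3],[0,0,0]]
    - [-1,[0,0,-0.6],[0,0,0]]
    - [-1,[0,0,-0.9],[0,0,0]]
    - [-1,[0,0,-0.9],[0,0,0]]
    - [-1,[0,0,-0.9],[0,0,0]]
    - [-1,[0,0,-0.9],[0,0,0]]
    - [-1,[0,0,0],[0,0,0]]

```text
clock: 10.25
position: [485.0, 326.9, 222.7]
tcp_rot: [[0.862, 0.072, 0.502], [0.053, -0.997, 0.051], [0.504, -0.017, -0.863]]
contact_force: [0.4, 1.0, 0.6]
grip_width: 10.0
finger_force: 30.0
```

```bash
python3 look.py w4 spanner_large spanner_large_jaw; python3 plane.py "[-1]" 250,90 258,120
```

```text
spanner_large [(array([252. , 239.4]), 0.61)]
spanner_large_jaw [(array([249.3, 113.1]), 0.94)]
-1 [array([88.6, -1.1]), array([73.1,  3.3])] len 16.13596934691213
```

View pics/w4.png

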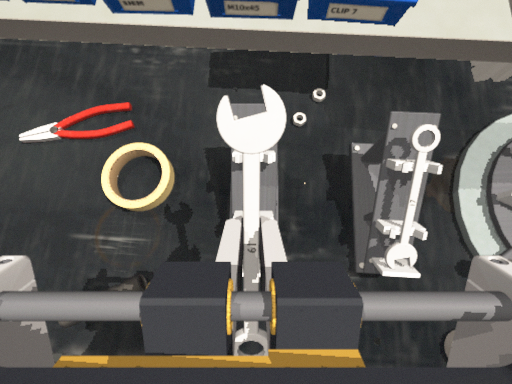

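```bash
python3 plane.py "[0,3,6]" 268,85 249.3,113.1 251,180 252,239.4 251,350
```

```text
0 [array([91.2,  8.5]), array([76.7, -1.5]), array([39. , -0.6]), array([0.9, 0.1]), array([-84.3,  -0.4])] len 175.75314393505914
3 [array([91.5,  8.7]), array([76.7, -1.5]), array([38.2, -0.6]), array([-0.5,  0.1]), array([-87.4,  -0.4])] len 179.1075721118964
6 [array([91.7,  8.8]), array([76.7, -1.6]), array([37.5, -0.6]), array([-2. ,  0.1]), array([-90.5,  -0.4])] len 182.4620002887336
```

Emit:
jog_arm:
  series:
    - [-1,[0,0.7,0],[0,-1,0]]
    - [-1,[0,0.7,0],[0,-1,0]]
    - [-1,[0,0.7,0],[0,-1,0]]
    - [-1,[0,0.7,0],[0,-1,0]]
    - [-1,[0,0.7,0],[0,-1,0]]

```text
clock: 10.9
position: [492.8, 219.9, 216.1]
tcp_rot: [[0.998, 0.07, -0.007], [0.07, -0.997, 0.013], [-0.006, -0.013, -1.0]]
contact_force: [-0.2, 0.7, -1.2]
grip_width: 10.2
finger_force: 30.0
```

Emit:
jog_arm:
  series:
    - [-1,[0,0,0],[0,0,-1]]
    - [-1,[0,0,0],[0,0,-1]]
    - [-1,[0,0,0],[0,0,-1]]
    - [-1,[0,0,0],[0,0,-1]]
    - [-1,[0,0,0],[0,0,-1]]
    - [-1,[0,0,0],[0,0,-1]]
    - [-1,[0,0,0],[0,0,-1]]
    - [-1,[0,0,0],[0,0,-1]]
    - [-1,[0,0,0],[0,0,-1]]
    - [-1,[0,0,0],[0,0,-1]]

```text
clock: 11.9
position: [492.6, 220.5, 215.1]
tcp_rot: [[0.435, 0.901, -0.004], [0.901, -0.435, 0.012], [0.009, -0.009, -1.0]]
contact_force: [0.7, -0.6, -0.5]
grip_width: 9.8
finger_force: 30.0
```

Emit:
jog_arm:
  series:
    - [-1,[0,0,0],[0,0,-1]]
    - [-1,[0,0,0],[0,0,-1]]
    - [-1,[0,0,0],[0,0,-1]]
    - [-1,[0,0,0],[0,0,-1]]
    - [-1,[0,0,0],[0,0,-1]]
    - [-1,[0,0,0],[0,0,-0.5]]
    - [-1,[0,0,0],[0,0,0]]

```text
clock: 12.6
position: [492.5, 220.6, 215.4]
tcp_rot: [[-0.122, 0.993, -0.004], [0.992, 0.122, 0.012], [0.012, -0.003, -1.0]]
contact_force: [-0.2, -0.7, -1.5]
grip_width: 10.0
finger_force: 30.0
```

```bash
python3 - <<'E'
import cv2
im=cv2.imread("pics/w2.png")[50:260,295:512];cv2.imwrite("pics/v4.png",cv2.resize(im,None,fx=2.8,fy=2.8,interpolation=cv2.INTER_CUBIC))
E
```

```text
(no output)
```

View pics/v4.png

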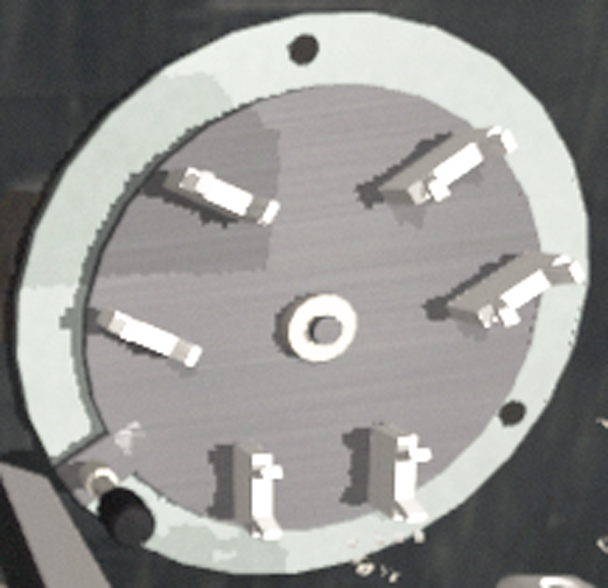

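The zoom shows the near lane's notch floors at w2 pixels (388,226) and (439,222), and those of the other lanes just as clearly. I fit the tray to all six, plus the holes.

```bash
python3 - <<'E'
import re
exec(open("fit.py").read().split("T=lambda")[0])
th={"A":np.pi,"B":np.pi/3,"C":-np.pi/3}
def f(p,n):
    k,s=n[0],n[1]
    if k=="H": a=p[3]+(0 if s=="0" else 4*np.pi/3);return np.array([p[0]+140*np.cos(a),p[1]+140*np.sin(a),p[4]])
    a=th[k]+p[3];l=38 if s=="+" else -38
    # lane y: left seen from outside = -tangent ccw... x to axis = -radial; y = z x x
    x=-np.array([np.cos(a),np.sin(a),0]);y=np.cross([0,0,1],x)
    return np.array([p[0],p[1],p[2]])-85*x+l*y
obs=[("A+","w2",[388.2,226.4]),("A-","w2",[439.3,222.1]),("B-","w2",[348.6,170.7]),("B+","w2",[377.1,121.4]),("C-","w2",[457.5,112.5]),("C+","w2",[481.8,153.6]),("H0","w2",[403.6,67.5]),("H2","w2",[477.9,197.1])]
g=lambda p:np.concatenate([pr(c,f(p,n))-px for n,c,px in obs])
for fz in (1,0):
    G=(lambda p:np.append(g(p),[10*(p[2]-50),(p[4]-20)*.1])) if fz else (lambda p:np.append(g(p),[(p[4]-20)*.1]))
    s=least_squares(G,[576,-112,50,.13,20],loss="soft_l1");print(s.x,np.degrees(s.x[3]));print(g(s.x).reshape(-1,2))
    p=s.x;print("lane1",f(p,"A+")/2+f(p,"A-")/2,"lane2",f(p,"B+")/2+f(p,"B-")/2,"knob",p[0]+140*np.cos(p[3]+2*np.pi/3),p[1]+140*np.sin(p[3]+2*np.pi/3))
E
```

```text
[ 574.4 -108.9   50.     0.1   14.3] 7.35226082475062
[[-0.3  1.3]
 [-0.1 -0.5]
 [ 0.6  0.5]
 [-1.4 -1.1]
 [ 0.4 -3.1]
 [ 0.5  0.7]
 [-0.3  0. ]
 [ 0.1  0.9]]
lane1 [ 490.1 -119.8   50. ] lane2 [607.1 -30.5  50. ] knob 489.45861965557594 2.385653394575158
[ 574.  -110.8   46.9    0.1   11.8] 7.368698662988906
[[-0.   0.7]
 [-0.2 -1.1]
 [ 1.2  0.4]
 [-1.  -0.8]
 [ 0.1 -2.8]
 [ 0.1  0.6]
 [ 0.   0.6]
 [ 0.   0.6]]
lane1 [ 489.7 -121.7   46.9] lane2 [606.7 -32.3  46.9] knob 489.04636419321696 0.48006004786643075
```

Emit:
jog_arm:
  series:
    - [-1,[-0.6,-0.08,0],[0,-0.08,0]]
    - [-1,[-1,-0.13,0.1],[0,0,0]]
    - [-1,[-1,-0.13,0.1],[0,0,0]]
    - [-1,[-1,-0.13,0.1],[0,0,0]]
    - [-1,[-1,-0.13,0.1],[0,0,0]]
    - [-1,[-1,-0.13,0.1],[0,0,0]]
    - [-1,[-1,-0.13,0.1],[0,0,0]]
    - [-1,[-1,-0.13,0.1],[0,0,0]]
    - [-1,[-1,-0.13,0.1],[0,0,0]]
    - [-1,[-1,-0.13,0.1],[0,0,0]]

```text
clock: 13.6
position: [489.7, -71.5, 188.3]
tcp_rot: [[-0.121, 0.993, -0.001], [0.993, 0.121, 0.004], [0.004, -0.001, -1.0]]
contact_force: [0.7, 0.3, -1.6]
grip_width: 9.6
finger_force: 30.0
```

Emit:
jog_arm:
  series:
    - [-1,[-0.9,-0.13,0.1],[0,0,0]]
    - [-1,[-0.5,-0.07,0.4],[0,0,0]]
    - [-1,[0,0,0.9],[0,0,0]]
    - [-1,[0,0,0.9],[0,0,0]]
    - [-1,[0,0,0],[0,0,0]]
    - [-1,[0,0,0],[0,0,0]]

```text
clock: 14.2
position: [489.3, -111.2, 119.2]
tcp_rot: [[-0.122, 0.992, -0.002], [0.992, 0.122, 0.005], [0.006, -0.001, -1.0]]
contact_force: [0.5, 0.1, -0.4]
grip_width: 9.9
finger_force: 30.0
```

```bash
python3 look.py w5 lane_first swivel_axis knob_grip spanner_large_jaw; python3 - <<'E'
from h import *
np.set_printoptions(precision=1,suppress=True)
for n,z in (("lane_first",50),("swivel_axis",26),("knob_grip",83)):
    for c in("wrist","top"):
        if c=="top": imaging.read_camera(c)
        for r in imaging.pinpoint(c,n)[:1]: print(n,c,atz(c,r["point"],z))
print("proj lane",proj("wrist",[490.1,-119.8,50]),"rest+ floor",proj("wrist",np.array([490.1,-119.8,50])+38*np.array([-.128,.992,0])))
print("knob",proj("wrist",[489.3,1,83]))
E
```

```text
lane_first [(array([252.7, 219. ]), 0.88)]
swivel_axis [(array([343.2, 211. ]), 0.59)]
knob_grip [(array([272.8,  61.6]), 0.78)]
spanner_large_jaw [(array([250.6, 116.1]), 0.93), (array([340.6, 209.1]), 0.16)]
lane_first wrist [ 493.2 -122.7   50. ]
lane_first top [ 489.6 -129.5   50. ]
swivel_axis wrist [ 579.6 -112.7   26. ]
swivel_axis top [ 576.1 -103.1   26. ]
knob_grip wrist [489.7   0.1  83. ]
knob_grip top [ 481.5 -116.    83. ]
proj lane [250.6 216.3] rest+ floor [250.4 173.7]
knob [272.4  60. ]
```

View pics/w5.png

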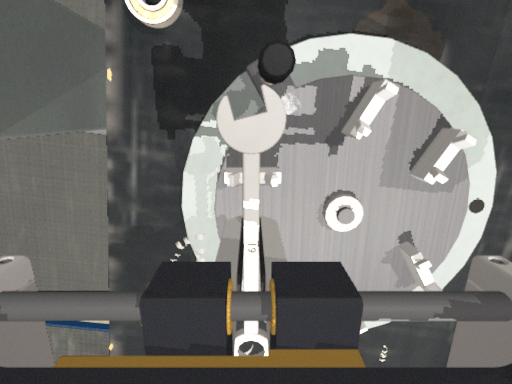

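The picture shows the near-side rest at (253,178), 2-4 px off my projection. The lane is therefore near (492,-122), which matches the network, so I shift a little and lower.

Emit:
jog_arm:
  series:
    - [-1,[-0.15,0.05,0.3],[0,0,0]]
    - [-1,[0,0,0.7],[0,0,0]]
    - [-1,[0,0,0.5],[0,0,0]]
    - [-1,[0,0,0.2],[0,0,0]]
    - [-1,[0,0,0.1],[0,0,0]]
    - [-1,[0,0,0],[0,0,0]]

```text
clock: 15.5
position: [492.0, -115.4, 65.4]
tcp_rot: [[-0.123, 0.992, -0.0], [0.992, 0.123, 0.005], [0.005, 0.0, -1.0]]
contact_force: [0.5, 0.0, 0.3]
grip_width: 10.1
finger_force: 30.0
```

Emit:
jog_arm:
  series:
    - [-1,[0,0,0.07],[0,0,0]]
    - [-1,[0,0,0],[0,0,0]]

```text
clock: 15.7
position: [492.2, -115.3, 63.9]
tcp_rot: [[-0.123, 0.992, 0.001], [0.992, 0.123, 0.004], [0.004, 0.001, -1.0]]
contact_force: [-0.0, -0.0, -1.6]
grip_width: 10.0
finger_force: 30.0
```

Emit:
jog_arm:
  series:
    - [-1,[0,0,0.08],[0,0,0]]
    - [-1,[0,0,0.05],[0,0,0]]
    - [-1,[0,0,0],[0,0,0]]

```text
clock: 16.0
position: [492.2, -115.3, 60.2]
tcp_rot: [[-0.123, 0.992, 0.001], [0.992, 0.123, 0.004], [0.004, 0.001, -1.0]]
contact_force: [-0.6, -0.2, 2.2]
grip_width: 10.3
finger_force: 30.0
```

Emit:
jog_arm:
  series:
    - [-1,[0,0,0.06],[0,0,0]]
    - [-1,[0,0,0],[0,0,0]]

```text
clock: 16.2
position: [492.2, -115.7, 60.0]
tcp_rot: [[-0.123, 0.992, 0.001], [0.992, 0.123, 0.003], [0.003, 0.002, -1.0]]
contact_force: [-3.6, -0.0, 15.4]
grip_width: 10.0
finger_force: 30.0
```

Emit:
jog_arm:
  series:
    - [-1,[0,0,-0.04],[0,0,0]]
    - [-0.7,[0,0,0],[0,0,0]]
    - [-0.4,[0,0,0],[0,0,0]]
    - [-0.2,[0,0,0],[0,0,0]]
    - [0,[0,0,0],[0,0,0]]
    - [0,[0,0,0],[0,0,0]]

```text
clock: 16.8
position: [491.8, -115.2, 58.8]
tcp_rot: [[-0.123, 0.992, -0.0], [0.992, 0.123, 0.005], [0.005, 0.0, -1.0]]
contact_force: [0.8, -0.2, 1.0]
grip_width: 42.9
finger_force: 0.0
```

Emit:
jog_arm:
  series:
    - [0,[0,0,-0.3],[0,0,0]]
    - [0,[0,0,-0.7],[0,0,0]]
    - [0,[0,0,-1],[0,0,0]]
    - [0,[0,0,-1],[0,0,0]]
    - [0,[-0.5,0,-1],[0,0,0]]
    - [0,[-0.5,0,0],[0,0,0]]
    - [0,[0,0,0],[0,0,0]]

```text
clock: 17.5
position: [496.2, -147.2, 179.7]
tcp_rot: [[-0.121, 0.993, 0.002], [0.993, 0.121, 0.003], [0.003, 0.002, -1.0]]
contact_force: [-0.1, 0.4, -0.5]
grip_width: 46.8
finger_force: 0.0
```

```bash
python3 look.py w6 lane_first swivel_axis knob_grip spanner_large_jaw spanner_large; python3 - <<'E'
from h import *
np.set_printoptions(precision=1,suppress=True)
for n,z in (("spanner_large_jaw",56),("spanner_large",49),("knob_grip",83)):
    for r in imaging.pinpoint("wrist",n)[:1]: print(n,atz("wrist",r["point"],z))
P=np.array([492,-122.3,49]);d=np.array([-.128,.992,0])
for k in(-99.5,-38,0,38,83,99.5): print(k,proj("wrist",P+k*d+[0,0,5]))
E
```

```text
lane_first [(array([250. , 166.1]), 0.59)]
swivel_axis [(array([326.4, 162.1]), 0.85)]
knob_grip [(array([264.7,  27.5]), 0.61)]
spanner_large_jaw [(array([248.6,  79.3]), 0.94)]
spanner_large [(array([252.9, 162.3]), 0.69)]
spanner_large_jaw [478.5 -36.6  56. ]
spanner_large [ 493. -116.   49.]
knob_grip [487.7   1.1  83. ]
-99.5 [251.4 255.5]
-38 [251.2 203.7]
0 [251.1 168.8]
38 [250.9 131.4]
83 [250.8  83.4]
99.5 [250.7  64.7]
```

View pics/w6.png

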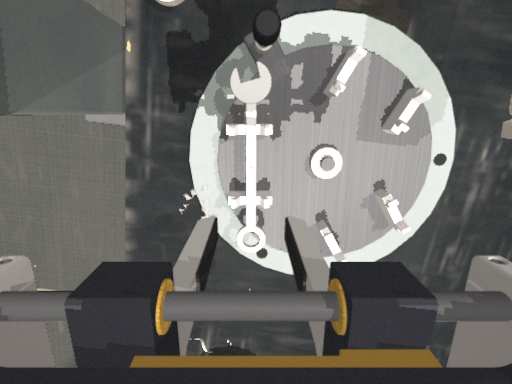

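```bash
python3 - <<'E'
from h import *
g=cv2.imread("pics/w6.png",0)
print("jaw tips rows",[(c,g[48:80:1,c].tolist()) for c in (240,262)])
print("ring",g[236:262,251].tolist())
print("rest cols 236",g[118:215,234].tolist())
E
python3 plane.py "[124,130]" 251,60 251,130 251,202 251,252
```

```text
jaw tips rows [(240, [126, 133, 138, 153, 155, 154, 153, 153, 155, 145, 130, 125, 119, 120, 119, 120, 120, 118, 120, 117, 121, 121, 123, 124, 119, 118, 119, 120, 117, 116, 128, 151]), (262, [179, 196, 161, 102, 103, 101, 92, 87, 89, 104, 104, 103, 104, 107, 110, 153, 214, 233, 233, 232, 231, 232, 229, 230, 230, 229, 232, 231, 230, 230, 232, 233])]
ring [230, 238, 239, 238, 238, 238, 238, 238, 229, 184, 152, 243, 255, 255, 255, 255, 253, 237, 236, 236, 238, 238, 236, 200, 91, 75]
rest cols 236 [82, 83, 89, 77, 79, 103, 152, 189, 203, 220, 243, 249, 250, 252, 251, 250, 248, 224, 149, 152, 151, 152, 152, 157, 156, 150, 154, 152, 154, 159, 158, 158, 152, 150, 151, 153, 159, 158, 160, 153, 152, 163, 169, 159, 162, 162, 158, 154, 158, 160, 163, 162, 159, 155, 160, 175, 168, 160, 160, 140, 84, 87, 99, 86, 85, 88, 87, 92, 103, 98, 89, 88, 107, 145, 162, 168, 166, 162, 185, 203, 161, 226, 254, 255, 255, 255, 255, 255, 255, 255, 247, 174, 181, 180, 171, 172, 207]
124 [array([125.8,  -0.6]), array([61.7, -0.5]), array([-13.6,  -0.4]), array([-72.8,  -0.4])] len 198.58762630474084
130 [array([126.8,  -0.6]), array([61.4, -0.5]), array([-15.6,  -0.4]), array([-76.1,  -0.4])] len 202.83097770844614
```

The spanner lies in both notches (rests at rows 131 and 203, ends at rows 60 and 252), about 3 mm from central. The knob is at (265,27), so near (490,0.7).

Emit:
jog_arm:
  series:
    - [0,[0.6,0.08,0],[0,0,0]]
    - [0,[1,0.08,0],[0,0,0]]
    - [0,[1,0.08,0],[0,0,0]]
    - [0,[1,0.08,0],[0,0,0]]
    - [0,[1,0.08,0],[0,0,0]]
    - [0,[0.32,0,0],[0,0,0]]
    - [0,[0,0,0.9],[0,0,0]]
    - [0,[0,0,0.7],[0,0,0]]
    - [0,[0,0,0],[0,0,0]]

```text
clock: 18.85
position: [487.2, 2.6, 129.3]
tcp_rot: [[-0.123, 0.992, -0.006], [0.992, 0.123, 0.005], [0.006, -0.005, -1.0]]
contact_force: [-0.5, -0.2, 0.5]
grip_width: 47.3
finger_force: 0.0
```

```bash
python3 look.py w7 knob_grip; python3 - <<'E'
from h import *
np.set_printoptions(precision=1,suppress=True)
for r in imaging.pinpoint("wrist","knob_grip")[:1]: print(atz("wrist",r["point"],83))
print(readout.state()["position"])
for z in (83,97): print(proj("wrist",[490,.7,z]))
g=cv2.imread("pics/w7.png",0)
E
```

```text
knob_grip [(array([254.9, 218.6]), 0.82)]
[493.1  -0.3  83. ]
[490.1   2.2 132.4]
[251.2 217. ]
[251.2 223.7]
```

View pics/w7.png

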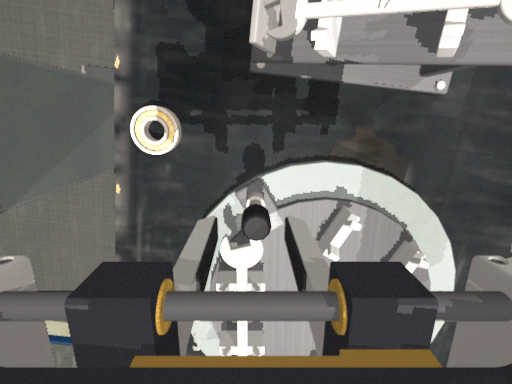

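The picture shows the knob top at (257,222), about 4 mm further along tool y than predicted, so near (493.5, 0.5). I correct for that, go down and grip.

Emit:
jog_arm:
  series:
    - [0,[-0.07,0.1,0.3],[0,0,0]]
    - [0,[0,0,0.7],[0,0,0]]
    - [0,[0,0,0.38],[0,0,0]]
    - [0,[0,0,0],[0,0,0]]

```text
clock: 19.4
position: [491.6, 1.0, 88.9]
tcp_rot: [[-0.122, 0.992, -0.003], [0.992, 0.122, 0.005], [0.006, -0.002, -1.0]]
contact_force: [-0.9, 0.8, 1.6]
grip_width: 47.1
finger_force: 0.0
```

Emit:
jog_arm:
  series:
    - [-1,[0,0,0],[0,0,0]]
    - [-1,[0,0,0],[0,0,0]]
    - [-1,[0,0,0],[0,0,0]]
    - [-1,[0,0,0],[0,0,0]]
    - [-1,[0,0,0],[0,0,0]]

```text
clock: 19.9
position: [492.6, 1.0, 90.8]
tcp_rot: [[-0.123, 0.992, 0.0], [0.992, 0.123, 0.005], [0.004, 0.001, -1.0]]
contact_force: [-1.6, -0.5, 3.8]
grip_width: 22.3
finger_force: 30.0
```

Gripped at 22 mm. Lift the pin by 15 mm.

Emit:
jog_arm:
  series:
    - [-1,[0,0,-0.15],[0,0,0]]
    - [-1,[0,0,-0.2],[0,0,0]]
    - [-1,[0,0,-0.15],[0,0,0]]
    - [-1,[0,0,0],[0,0,0]]
    - [-1,[0,0,0],[0,0,0]]

```text
clock: 20.4
position: [492.6, 1.1, 105.2]
tcp_rot: [[-0.123, 0.992, 0.0], [0.992, 0.123, 0.005], [0.005, 0.001, -1.0]]
contact_force: [0.8, -0.7, -5.5]
grip_width: 21.9
finger_force: 30.0
```

Emit:
jog_arm:
  series:
    - [-1,[-0.269,-0.408,0],[0,0,0]]
    - [-1,[-0.31,-0.378,0],[0,0,0]]
    - [-1,[-0.348,-0.344,0],[0,0,0]]
    - [-1,[-0.382,-0.306,0],[0,0,0]]
    - [-1,[-0.412,-0.264,0],[0,0,0]]
    - [-1,[0,0,0],[0,0,0]]

```text
clock: 21.0
position: [446.6, -58.3, 104.9]
tcp_rot: [[-0.12, 0.993, -0.001], [0.993, 0.12, 0.004], [0.004, -0.001, -1.0]]
contact_force: [0.2, -0.4, -5.6]
grip_width: 22.1
finger_force: 30.0
```

Emit:
jog_arm:
  series:
    - [-1,[-0.437,-0.219,0],[0,0,0]]
    - [-1,[-0.458,-0.172,0],[0,0,0]]
    - [-1,[-0.473,-0.124,0],[0,0,0]]
    - [-1,[-0.484,-0.073,0],[0,0,0]]
    - [-1,[-0.489,-0.023,0],[0,0,0]]
    - [-1,[-0.488,0.029,0],[0,0,0]]
    - [-1,[-0.483,0.079,0],[0,0,0]]
    - [-1,[-0.472,0.129,0],[0,0,0]]
    - [-1,[0,0,0],[0,0,0]]

```text
clock: 21.9
position: [451.3, -173.7, 104.2]
tcp_rot: [[-0.123, 0.992, -0.002], [0.992, 0.123, 0.002], [0.002, -0.001, -1.0]]
contact_force: [-4.6, -2.3, -5.4]
grip_width: 22.2
finger_force: 30.0
```

Emit:
jog_arm:
  series:
    - [-1,[-0.455,0.178,0],[0,0,0]]
    - [-1,[-0.434,0.225,0],[0,0,0]]
    - [-1,[-0.408,0.269,0],[0,0,0]]
    - [-1,[-0.378,0.31,0],[0,0,0]]
    - [-1,[-0.344,0.348,0],[0,0,0]]
    - [-1,[-0.306,0.382,0],[0,0,0]]
    - [-1,[-0.264,0.412,0],[0,0,0]]
    - [-1,[0,0,0],[0,0,0]]
    - [-1,[0,0,0],[0,0,0]]

```text
clock: 22.8
position: [524.6, -241.1, 104.0]
tcp_rot: [[-0.123, 0.992, 0.001], [0.992, 0.123, 0.003], [0.003, 0.001, -1.0]]
contact_force: [-1.5, -4.6, -5.3]
grip_width: 22.0
finger_force: 30.0
```

```bash
python3 - <<'E'
from h import *
s=readout.state();p=np.array(s["position"][:2]);print(p,s["contact_force"],s["wrist_torque"])
# circle through the three measured points & fixed-angle check
from scipy.optimize import least_squares
pts=np.array([[492.6,1.1],[446.6,-58.3],p])
f=least_squares(lambda c:np.hypot(*(pts-c).T)-140,[576,-110]).x
a=np.degrees(np.arctan2(*(pts-f).T[::-1]));print(f,a,(a[2]-a[0])%360)
E
```

```text
[ 524.64212612 -241.06696228] [-1.50953403 -4.63003364 -5.3467104 ] [-0.78239798  0.4110473  -0.00356153]
[ 576.3580302  -111.00359114] [ 126.76519202  157.89457252 -111.68379845] 121.55100952520462
```

Emit:
jog_arm:
  series:
    - [-1,[0.05,-0.09,0],[0,0,0]]
    - [-1,[0,0,0],[0,0,0]]
    - [-1,[0,0,0.1],[0,0,0]]
    - [-1,[0,0,0.1],[0,0,0]]
    - [-1,[0,0,0],[0,0,0]]

```text
clock: 23.3
position: [520.3, -239.2, 98.3]
tcp_rot: [[-0.123, 0.992, -0.0], [0.992, 0.123, 0.003], [0.003, 0.0, -1.0]]
contact_force: [-2.4, -5.9, -4.7]
grip_width: 22.0
finger_force: 30.0
```

Emit:
jog_arm:
  series:
    - [-1,[0,0,0.1],[0,0,0]]
    - [-1,[0,0,0],[0,0,0]]
    - [-1,[0,0,0],[0,0,0]]

```text
clock: 23.6
position: [520.7, -239.3, 95.6]
tcp_rot: [[-0.123, 0.992, 0.001], [0.992, 0.123, 0.003], [0.002, 0.001, -1.0]]
contact_force: [-1.3, -4.1, -5.4]
grip_width: 21.8
finger_force: 30.0
```

Emit:
jog_arm:
  series:
    - [-1,[0,0,0.1],[0,0,0]]
    - [-1,[0,0,0.05],[0,0,0]]
    - [-1,[0,0,0],[0,0,0]]
    - [-1,[0,0,0],[0,0,0]]

```text
clock: 24.0
position: [520.8, -239.4, 91.3]
tcp_rot: [[-0.123, 0.992, 0.001], [0.992, 0.123, 0.002], [0.002, 0.001, -1.0]]
contact_force: [-1.3, -5.5, -4.1]
grip_width: 22.7
finger_force: 30.0
```

Emit:
jog_arm:
  series:
    - [-1,[0,0,0.03],[0,0,0]]
    - [-1,[0,0,0],[0,0,0]]
    - [-0.3,[0,0,0],[0,0,0]]
    - [0,[0,0,0],[0,0,0]]
    - [0,[0,0,0],[0,0,0]]
    - [0,[0,0,0],[0,0,0]]

```text
clock: 24.6
position: [521.3, -238.0, 90.1]
tcp_rot: [[-0.123, 0.992, 0.001], [0.992, 0.123, 0.005], [0.005, 0.002, -1.0]]
contact_force: [0.3, 1.4, -0.1]
grip_width: 46.7
finger_force: 0.0
```

Emit:
jog_arm:
  series:
    - [0,[0,0,-0.5],[0,0,0]]
    - [0,[0,0,-1],[0,0,0]]
    - [0,[0,0,-1],[0,0,0]]
    - [0,[0,0,-1],[0,0,0]]
    - [0,[0,0,-1],[0,0,0]]
    - [0,[0.6,0,0],[0,0,0]]
    - [0,[0.8,0,0],[0,0,0]]
    - [0,[0.8,0,0],[0,0,0]]
    - [0,[0,0,0],[0,0,0]]
    - [0,[0,0,0],[0,0,0]]

```text
clock: 25.6
position: [512.6, -172.9, 224.4]
tcp_rot: [[-0.124, 0.992, -0.001], [0.992, 0.124, 0.005], [0.005, -0.0, -1.0]]
contact_force: [-0.3, -0.2, 0.2]
grip_width: 47.0
finger_force: 0.0
```

```bash
python3 look.py w8 lane_first lane_second swivel_axis knob_grip spanner_large_jaw spanner_large; python3 - <<'E'
from h import *
np.set_printoptions(precision=1,suppress=True)
s=readout.state();print(s["position"])
for n,z in (("spanner_large_jaw",56),("spanner_large",49),("knob_grip",83),("lane_second",50),("swivel_axis",26)):
    for r in imaging.pinpoint("wrist",n)[:2]: print(n,r["p"],atz("wrist",r["point"],z))
ax=np.array([576.4,-111,0]);
for i,a in enumerate(np.radians([7.35+180,7.35+300,7.35+60])):
    L=ax+85*np.array([np.cos(a),np.sin(a),0])+[0,0,50];y=np.cross([0,0,1],-np.array([np.cos(a),np.sin(a),0]))
    print("lane",i,L,[proj("wrist",L+k*y) for k in(-38,38)])
E
```

```text
lane_first [(array([341. , 192.9]), 0.91), (array([280.2, 224.3]), 0.23)]
lane_second [(array([236.3, 137. ]), 0.97)]
swivel_axis [(array([308. , 135.3]), 0.59), (array([339.9, 193.2]), 0.29)]
knob_grip [(array([248.6, 238.8]), 0.58)]
spanner_large_jaw [(array([279. , 222.4]), 0.93)]
spanner_large [(array([338.3, 193.1]), 0.58)]
[ 513.  -174.3  224.8]
spanner_large_jaw 0.93 [ 554.5 -224.    56. ]
spanner_large 0.58 [ 623.5 -178.6   49. ]
knob_grip 0.58 [ 517.7 -238.3   83. ]
lane_second 0.97 [ 488.9 -125.1   50. ]
swivel_axis 0.59 [ 578.  -113.8   26. ]
swivel_axis 0.29 [ 634.  -183.8   26. ]
lane 0 [ 492.1 -121.9   50. ] [array([239.7, 166.3]), array([238.7, 100.9])]
lane 1 [ 628.  -178.6   50. ] [array([369.9, 179. ]), array([314.8, 208.4])]
lane 2 [609.1 -32.6  50. ] [array([324.4,  48.1]), array([380.5,  84.8])]
```

Emit:
jog_arm:
  series:
    - [0.2,[1,0.06,0],[0,0,0]]
    - [0.2,[1,0.06,0],[0,0,0]]
    - [0.2,[1,0.06,0],[0,0,0]]
    - [0.2,[1,0.06,0],[0,0,0]]
    - [0.2,[1,0.06,0],[0,0,0]]
    - [0.2,[1,0.06,0],[0,0,0]]
    - [0.2,[1,0.06,0],[0,0,0]]
    - [0.2,[1,0.06,0],[0,0,0]]
    - [0.2,[1,0.06,0],[0,0,0]]
    - [0.2,[1,0.06,0],[0,0,0]]

```text
clock: 27.2
position: [493.8, 127.5, 226.6]
tcp_rot: [[-0.123, 0.992, 0.0], [0.992, 0.123, 0.005], [0.005, 0.001, -1.0]]
contact_force: [-0.2, 0.3, -0.7]
grip_width: 56.2
finger_force: 0.0
```

Emit:
jog_arm:
  series:
    - [0.2,[0.97,0.06,0],[0,0,0]]
    - [0.2,[0,0,0],[0,0,-1]]
    - [0.2,[0,0,0],[0,0,-1]]
    - [0.2,[0,0,0],[0,0,-1]]
    - [0.2,[0,0,0],[0,0,-1]]
    - [0.2,[0,0,0],[0,0,-1]]
    - [0.2,[0,0,0],[0,0,-1]]
    - [0.2,[0,0,0],[0,0,-1]]
    - [0.2,[0,0,0],[0,0,-1]]
    - [0.2,[0,0,0],[0,0,-1]]

```text
clock: 28.2
position: [492.2, 155.4, 226.6]
tcp_rot: [[-0.877, 0.48, 0.0], [0.48, 0.877, 0.005], [0.002, 0.004, -1.0]]
contact_force: [-0.7, 0.1, 0.3]
grip_width: 56.6
finger_force: 0.0
```

Emit:
jog_arm:
  series:
    - [0.2,[0,0,0],[0,0,-1]]
    - [0.2,[0,0,0],[0,0,-1]]
    - [0.2,[0,0,0],[0,0,-1]]
    - [0.2,[0,0,0],[0,0,-1]]
    - [0.2,[0,0,0],[0,0,-1]]
    - [0.2,[0,0,0],[0,-1,0]]
    - [0.2,[0,0,0],[0,-1,0]]
    - [0.2,[0,0,0],[0,-1,0]]
    - [0.2,[0,0,0],[0,-1,0]]
    - [0.2,[0,0,0],[0,-1,0]]

```text
clock: 29.2
position: [492.2, 155.4, 227.4]
tcp_rot: [[-0.863, -0.018, 0.505], [-0.013, 1.0, 0.014], [-0.505, 0.006, -0.863]]
contact_force: [0.8, 0.2, -0.2]
grip_width: 56.0
finger_force: 0.0
```

Emit:
jog_arm:
  series:
    - [0.2,[0,0,0.4],[0,0,0]]
    - [0.2,[0,0,0],[0,0,0]]

```text
clock: 29.4
position: [496.8, 155.4, 215.0]
tcp_rot: [[-0.867, -0.019, 0.498], [-0.014, 1.0, 0.013], [-0.498, 0.004, -0.867]]
contact_force: [-0.5, -0.2, 0.8]
grip_width: 56.3
finger_force: 0.0
```

```bash
python3 look.py w9 spanner_small spanner_small_jaw stand_small; python3 - <<'E'
from h import *
np.set_printoptions(precision=1,suppress=True)
s=readout.state();R=np.array(s["tcp_rot"]);p=np.array(s["position"]);print(p);print(R)
print("O in tool",R.T@(np.array([552.3,156.2,93])-p))
g=cv2.imread("pics/w9.png",0)
for r in range(60,300,10): 
    row=g[r,190:312]; print(r,"".join(" .:-=+*#%@"[int(v)//26] for v in row))
E
```

```text
spanner_small [(array([246.8, 168.8]), 0.75)]
spanner_small_jaw [(array([246.9, 103.2]), 0.57)]
stand_small [(array([247.9, 132.6]), 0.94), (array([247.5, 170.6]), 0.57)]
[499.1 155.6 217. ]
[[-0.9 -0.   0.5]
 [-0.   1.   0. ]
 [-0.5  0.  -0.9]]
O in tool [ 16.1  -1.  134. ]
60 :::::::::::::::::::::::::::::::::::::::::::::::::::::::..:..............................::::::::::::===-:::::.............
70 :::::::::::::::::::::::::.=+++++++++++++++++++++++=---------------------------------------:....:::::::::::................
80 :::::::::::::::::::::::::::=++++++++++++++++=---------------------------------==---------:......:::::::................:::
90 ::::::::::::::::::::::::::::+++++++%@@@@@@@@@@@@@@@@@@@@@@@@@@@@@@@@@@@@@@@@@@@@%=------:....::::::::::::::....:::::::::::
100 :::::::::::::::::::::::::::::++++++*++++++%@@@@*****++==------=-+@@@@@@@@@+---=---------..................:::::::::::.:..:
110 ::::::::::::::::::::::::::::::++++++++++%@@@@@@@@@@@@@@@@@@@@@@@@@@@@@@@@@@@******+=---:.............:::::::::::::::.::...
120 ::::::::::::::::::::::::::::.:-+++++++++++++%@@@@@@@@@@@@@@@@@
[... 1519 characters left out ...]
+++++=%@@@@@@**+++****+-::::::::::......................+*+++++++
250 ++++=:..........................:..::..:::.::::::...::::::..::::.:::::::::::::::::::::::.............................+*+++
260 =:............::::::::::::::::::::....:..:................:.:..........:::::::::::::::...................................:
270 ...........================+=======================+============++====+++==========+==+========++===+++========-..........
280 ........==========================================================================================================-.......
290 .....#%%%%%%%%%%%%%%%%%%%%%%%%%%%%%%%%%%%%%%%%%%%%%%%%%%%%%%%%%%%%%%+:::::::::::::::::::::::::::::::::::::::::::::::::....
```

```bash
python3 - <<'E'
from h import *
g=cv2.imread("pics/w9.png",0)
for r in list(range(84,112,2))+list(range(134,150,2))+list(range(206,218,2))+list(range(222,250,2)): 
    print(r,"".join(" .:-=+*#%@"[int(v)//26] for v in g[r,215:280]))
E
python3 plane.py "[126,130,134]" 247,103.2 247.5,142 247,168.8 247.5,211 247,246
```

```text
84 ::-++++++++##########################*#*####*##*****##*+=-------:
86 :::+++++++@@@@@@@@@@@@@@@@@@@@@@@@@@@@@@@@@@@@@@@@@@@@@@+-------:
88 :::+++++++@@@@@@@@@@@@@@@@@@@@@@@@@@@@@@@@@@@@@@@@@@@@@@*------:.
90 :::+++++++%@@@@@@@@@@@@@@@@@@@@@@@@@@@@@@@@@@@@@@@@@@@@%=------:.
92 :::=+++++***#%%%%%@@@@@%##*%@%@%%%%%%%@@@#+++*****%@@%+--------:.
94 :::-+++++***++++++++++++**++=--------=@@@@@@#==----------------:.
96 :::-+++++****++++++*******++=---------+@@@@@@@#=-------=-------:.
98 ::::+++++**+++++++#@@%+****+=----------%@@@@@@@%+=---=---------:.
100 ::::++++++*++++++%@@@@*****++==------=-+@@@@@@@@@+---=---------..
102 ::::++++++++++++%@@@@@%++++++++=--------%@@@@@@@@@+=--=-------:..
104 ::::=+++++++++++@@@@@@@#++++++++=-------+@@@@@@@@@#------=----:..
106 ::::-++++++++++%@@@@@@@%++++++++++*#%@@@@@@@@@@@@@%=-=====----:..
108 ::::-++++++++++%@@@@@@@@#+*#%%@@@@@@@@@@@@@@@@@@@@@++****+----:..
110 :::::++++++++++%@@@@@@@@@@@@@@@@@@@@@@@@@@@@@@@@@@@******+=---:..
134 :::::::+++#%%##*++++++**#%%%%@@@@@@@@%*%%%%#**++++++****=---:....
136 :::::::+++@@@@@@@@%####%@@@@@@@@@@@@@@@@@@@@@@@@@@@@@@
[... 1542 characters left out ...]
:::::::::
242 ...........=+****++++**%@@@@@@@@@%@@@@@@@@@%***+++*+**+-:::::::::
244 .........:.:=++++++=+++++%@@@@@@@@@@@@@@@#++++++==++++-::::::::::
246 .::....:::::::::::::::::..::-%%@@@@@%*-:::::::::::::::::::::::::.
248 ..:...:::.::.::::....:......:::.:::.:.::::::::::::::::::::::::::.
126 [array([87.5, -2.9]), array([49.9, -2.5]), array([22.2, -3.1]), array([-24.5,  -2.7]), array([-66.4,  -3.4])] len 153.93124973291827
130 [array([87.7, -3. ]), array([49.5, -2.6]), array([21.4, -3.2]), array([-25.9,  -2.8]), array([-68.5,  -3.4])] len 156.10531767439394
134 [array([87.8, -3. ]), array([49.1, -2.6]), array([20.6, -3.2]), array([-27.4,  -2.8]), array([-70.5,  -3.5])] len 158.27938561586961
```

Shank is straight at column 247.8 and the rests are at rows 140 and 210. The grasp is at tool (+14, -3, +128).

Emit:
jog_arm:
  series:
    - [0.2,[0.46,-0.1,0.4],[0,0,0]]
    - [0.2,[0,0,0.8],[0,0,0]]
    - [0.2,[0,0,0.8],[0,0,0]]
    - [0.2,[0,0,0.8],[0,0,0]]
    - [0.2,[0,0,0.7],[0,0,0]]
    - [0.2,[0,0,0.5],[0,0,0]]
    - [0.2,[0,0,0.26],[0,0,0]]
    - [0.2,[0,0,0],[0,0,0]]
    - [0.2,[0,0,0],[0,0,0]]

```text
clock: 30.5
position: [550.6, 154.1, 99.0]
tcp_rot: [[-0.866, -0.018, 0.5], [-0.013, 1.0, 0.013], [-0.501, 0.005, -0.866]]
contact_force: [0.5, 0.0, -0.3]
grip_width: 56.5
finger_force: 0.0
```

Emit:
jog_arm:
  series:
    - [-1,[0,0,0],[0,0,0]]
    - [-1,[0,0,0],[0,0,0]]
    - [-1,[0,0,0],[0,0,0]]
    - [-1,[0,0,0],[0,0,0]]
    - [-1,[0,0,0],[0,0,0]]
    - [-1,[0,0,0],[0,0,0]]
    - [-1,[0,0,0],[0,0,0]]

```text
clock: 31.2
position: [550.2, 154.0, 98.6]
tcp_rot: [[-0.866, -0.018, 0.5], [-0.013, 1.0, 0.013], [-0.5, 0.005, -0.866]]
contact_force: [-0.6, -0.5, 1.2]
grip_width: 8.5
finger_force: 30.0
```

Emit:
jog_arm:
  series:
    - [-1,[0,0,-0.2],[0,0,0]]
    - [-1,[0,0,-0.3],[0,0,0]]
    - [-1,[0,0,0],[0,0,0]]
    - [-1,[0,0,0],[0,0,0]]

```text
clock: 31.6
position: [542.3, 153.8, 111.9]
tcp_rot: [[-0.866, -0.018, 0.5], [-0.013, 1.0, 0.013], [-0.5, 0.005, -0.866]]
contact_force: [0.8, -0.2, -1.1]
grip_width: 9.0
finger_force: 30.0
```

Emit:
jog_arm:
  series:
    - [-1,[0,0,-0.7],[0,0,0]]
    - [-1,[0,0,-1],[0,0,0]]
    - [-1,[0,0,-1],[0,0,0]]
    - [-1,[0,0,-1],[0,0,0]]
    - [-1,[0,0,0],[0,0,0]]
    - [-1,[0,0,0],[0,0,0]]
    - [-1,[0,0,0],[0,0,0]]

```text
clock: 32.3
position: [486.7, 152.1, 206.1]
tcp_rot: [[-0.867, -0.018, 0.498], [-0.014, 1.0, 0.013], [-0.498, 0.004, -0.867]]
contact_force: [0.1, 0.4, -1.4]
grip_width: 8.6
finger_force: 30.0
```

```bash
python3 look.py w10 spanner_small spanner_small_jaw; python3 - <<'E'
from h import *
s=readout.state();print(s["position"],s["grip_width"],s["tcp_rot"])
g=cv2.imread("pics/w10.png",0)
for r in list(range(84,150,2))+list(range(150,260,6))+list(range(320,352,2)): 
    print(r,"".join(" .:-=+*#%@"[int(v)//26] for v in g[r,215:285]))
E
python3 plane.py "[-1,1,3,6]" 247,90 247,100 247,110 247,120 247,330 247,340
```

```text
spanner_small [(array([250. , 230.2]), 0.66)]
spanner_small_jaw [(array([250.6, 123.8]), 0.59)]
[486.93748603 152.13377693 206.00500823] 8.556921701295588 [[-0.86734278 -0.01796529  0.49738693]
 [-0.01354054  0.99983017  0.01250123]
 [-0.49752704  0.00410797 -0.86743874]]
84 ::::=*+++*++++++++++++++++++=--------------------=-==--==--=--==---::.
86 ::::-+**@@#+++++++++++++++++=----------------------=----===---**=--:::
88 :::::++@@@#++++++++++++++=--------------------------=---===---#%*=-:::
90 :::::+*#@@#+++*++++++++++=----------------------------====--==##+==-:.
92 :::::+*++*++++++++++++=-----------------------------==--===---===--:..
94 :::::=++++++++++++++=----------------------------------===-=-------:.:
96 :::::=++++++++++++++--------------------------=+=-------==-----=--:...
98 :::::-+++++++==*+++++++++++++++++++++++++++++*#%##*+==++++===--=--:...
100 ::::::++++++*@@@@@@@@@@@@@@@@@@@@@@@@@@@@@@@@##%%%%%##%@@@@*+=----:...
102 ::::::++++++*@@@@@@@@@@@@@@@@@@@@@@@@@@@@@@@@%*%%%%%%%%#%@@#+=----:...
104 ::::::++++++*#@@@@@@@@@@@@@@@@@@@@@@@@@@@@@@@@##%%%%%%%%%##*+=-=--:...
106 ::::::
[... 4189 characters left out ...]

350 ...................--%@@@@@@@@@@@@@@@*::-----::::::===================
-1 [array([90.4, -1.4]), array([85.3, -1.4]), array([80.1, -1.4]), array([74.8, -1.4]), array([-64.5,  -1.8]), array([-72.8,  -1.8])] len 163.20289029647876
1 [array([90.5, -1.4]), array([85.4, -1.4]), array([80.1, -1.4]), array([74.8, -1.4]), array([-66.3,  -1.9]), array([-74.8,  -1.9])] len 165.29242174256166
3 [array([90.7, -1.4]), array([85.4, -1.4]), array([80.1, -1.4]), array([74.7, -1.5]), array([-68.1,  -1.9]), array([-76.7,  -1.9])] len 167.38195318864453
6 [array([90.9, -1.5]), array([85.6, -1.5]), array([80.2, -1.5]), array([74.7, -1.5]), array([-70.9,  -1.9]), array([-79.6,  -2. ])] len 170.51625035776885
```

Emit:
jog_arm:
  series:
    - [-1,[0,0,0],[0,1,0]]
    - [-1,[0,0,0],[0,1,0]]
    - [-1,[0,0,0],[0,1,0]]
    - [-1,[0,0,0],[0,1,0]]
    - [-1,[0,0,0],[0,1,0]]
    - [-1,[0,0,0],[0,0,1]]
    - [-1,[0,0,0],[0,0,1]]
    - [-1,[0,0,0],[0,0,1]]
    - [-1,[0,0,0],[0,0,1]]
    - [-1,[0,0,0],[0,0,1]]

```text
clock: 33.45
position: [487.7, 152.2, 206.4]
tcp_rot: [[-0.873, 0.488, -0.001], [0.488, 0.873, 0.004], [0.003, 0.003, -1.0]]
contact_force: [0.2, 0.2, -1.0]
grip_width: 8.9
finger_force: 30.0
```

Emit:
jog_arm:
  series:
    - [-1,[0,0,0],[0,0,1]]
    - [-1,[0,0,0],[0,0,1]]
    - [-1,[0,0,0],[0,0,1]]
    - [-1,[0,0,0],[0,0,1]]
    - [-1,[0,0,0],[0,0,1]]
    - [-1,[0,0,0],[0,0,1]]
    - [-1,[0,0,0],[0,0,1]]
    - [-1,[0,0,0],[0,0,1]]
    - [-1,[0,0,0],[0,0,0.95]]
    - [-1,[0,0,0],[0,0,0]]

```text
clock: 34.45
position: [487.5, 152.2, 206.6]
tcp_rot: [[-0.128, 0.992, -0.001], [0.992, 0.128, 0.004], [0.005, -0.001, -1.0]]
contact_force: [-0.6, -0.8, -1.0]
grip_width: 8.9
finger_force: 30.0
```

Emit:
jog_arm:
  series:
    - [-1,[-0.92,-0.1,0],[0,0,0]]
    - [-1,[-0.92,-0.1,0],[0,0,0]]
    - [-1,[-0.92,-0.1,0],[0,0,0]]
    - [-1,[-0.92,-0.1,0],[0,0,0]]
    - [-1,[-0.92,-0.1,0],[0,0,0]]
    - [-1,[-0.92,-0.1,0],[0,0,0]]
    - [-1,[-0.92,-0.1,0],[0,0,0]]
    - [-1,[-0.92,-0.1,0],[0,0,0]]
    - [-1,[-0.92,-0.1,0],[0,0,0]]
    - [-1,[-0.92,-0.1,0],[0,0,0]]

```text
clock: 35.45
position: [492.8, -126.6, 205.7]
tcp_rot: [[-0.13, 0.992, -0.001], [0.991, 0.13, 0.005], [0.005, 0.0, -1.0]]
contact_force: [0.7, 0.2, -1.4]
grip_width: 8.7
finger_force: 30.0
```

Emit:
jog_arm:
  series:
    - [-1,[0,0,0.8],[0,0,0]]
    - [-1,[0,0,0.9],[0,0,0]]
    - [-1,[0,0,0.9],[0,0,0]]
    - [-1,[0,0,0],[0,0,0]]
    - [-1,[0,0,0],[0,0,0]]
    - [-1,[0,0,0],[0,0,0]]

```text
clock: 36.05
position: [493.9, -125.3, 129.6]
tcp_rot: [[-0.129, 0.992, 0.002], [0.992, 0.129, 0.004], [0.003, 0.003, -1.0]]
contact_force: [0.1, -0.4, -0.4]
grip_width: 8.7
finger_force: 30.0
```

```bash
python3 look.py w11 lane_second lane_first swivel_axis knob_grip spanner_small_jaw; python3 - <<'E'
from h import *
np.set_printoptions(precision=3,suppress=True)
s=readout.state();print(s["position"],s["grip_width"],s["tcp_rot"])
for n,z in (("lane_second",50),("swivel_axis",26),("knob_grip",83)):
    for r in imaging.pinpoint("wrist",n)[:1]: print(n,atz("wrist",r["point"],z))
L=np.array([492,-122,50]);d=np.array([-.128,.992,0])
for k in (33,38,43): print(k,proj("wrist",L+k*d),proj("wrist",L+k*d+[0,0,8]))
g=cv2.imread("pics/w11.png",0)
for r in list(range(84,130,4))+list(range(140,220,2)): 
    print(r,"".join(" .:-=+*#%@"[int(v)//26] for v in g[r,210:295]))
E
```

```text
lane_second [(array([251.9, 197.5]), 0.95)]
lane_first [(array([381.2, 273.1]), 0.66)]
swivel_axis [(array([334.2, 192.9]), 0.83)]
knob_grip [(array([260.5, 336.9]), 0.51), (array([379.1, 270.7]), 0.32)]
spanner_small_jaw [(array([250. , 119.6]), 0.58)]
[ 493.128 -124.906  129.103] 8.733017772131761 [[-0.128  0.992  0.001]
 [ 0.992  0.128  0.004]
 [ 0.004  0.002 -1.   ]]
lane_second [ 492.705 -119.122   50.   ]
swivel_axis [ 572.936 -111.248   26.   ]
knob_grip [ 515.514 -236.706   83.   ]
33 [250.974 164.177] [250.986 165.863]
38 [250.982 158.419] [250.994 159.921]
43 [250.989 152.597] [251.002 153.911]
84 ..:-+++++++++++++++++++++++++++++++++++++++++++++++++++++++=-======-=-====++*********
88 =++++++++++++++++++++++++++++++++++++++++++++++++++++=--=--==-========-==************
92 ++++++++++++++++++++++++++++++++++++++++++++++++=--===----=-====--====***************
96 +++++++++++++++++++++++++++++++++++++++++++=--==--=+++===--=========+****************
100 +++++++++++++++++++++++++++++++++++++++=--===-====*#%%%%%%#*===-===******************
104 ++++++++++++++++++++++++++++++++++==--
[... 3487 characters left out ...]
***************#***@@@@@@@@@@@@@%#************************************
206 %%%#********************##****=--=@@@@@@@@@@@@@%#************************************
208 %%%%**************##********=----=*%%@@@@@@@@@@%*=***********************************
210 %%%%#***********#******+++**=----=*#%%%%%%%%%%%%*=-++++++++**************************
212 %%%%#********###**=--------------=*#%%%%%%%%%%%%*=---------**************************
214 %%%%%#****#***=--+=-------------==*#%%%%%%%%%%%%*==--------**************************
216 %%%%%#********=----------=====++==*#%%%%%%%%%%%%*=+*++===------**********************
218 %%%%%%#++++*****=---===+++++++++-:*#%%%%%%%%%%%%+-+**+*+++++==***********************
```

The near-side rest spans columns 222-277 and rows 154-163. So the lane is at about (491,-122), and the spanner is lined up to about 1.5 mm. Lowering.

Emit:
jog_arm:
  series:
    - [-1,[0,-0.05,0.3],[0,0,0]]
    - [-1,[0,0,0.7],[0,0,0]]
    - [-1,[0,0,0.6],[0,0,0]]
    - [-1,[0,0,0.3],[0,0,0]]
    - [-1,[0,0,0.2],[0,0,0]]
    - [-1,[0,0,0.1],[0,0,0]]
    - [-1,[0,0,0],[0,0,0]]
    - [-1,[0,0,0],[0,0,0]]

```text
clock: 37.3
position: [491.7, -124.9, 62.9]
tcp_rot: [[-0.128, 0.992, 0.001], [0.992, 0.128, 0.004], [0.004, 0.002, -1.0]]
contact_force: [0.1, -0.5, -1.1]
grip_width: 8.7
finger_force: 30.0
```

Emit:
jog_arm:
  series:
    - [-1,[0,0,0.08],[0,0,0]]
    - [-1,[0,0,0],[0,0,0]]
    - [-1,[0,0,0],[0,0,0]]

```text
clock: 37.6
position: [491.3, -124.7, 60.1]
tcp_rot: [[-0.128, 0.992, 0.0], [0.992, 0.128, 0.005], [0.005, 0.001, -1.0]]
contact_force: [-0.3, 0.1, -0.8]
grip_width: 8.5
finger_force: 30.0
```

Emit:
jog_arm:
  series:
    - [-1,[0,0,0.07],[0,0,0]]
    - [-1,[0,0,0],[0,0,0]]

```text
clock: 37.8
position: [491.6, -124.8, 58.2]
tcp_rot: [[-0.128, 0.992, 0.001], [0.992, 0.128, 0.004], [0.004, 0.001, -1.0]]
contact_force: [-0.7, -1.0, 2.3]
grip_width: 8.7
finger_force: 30.0
```

Emit:
jog_arm:
  series:
    - [-1,[0,0,0.05],[0,0,0]]
    - [-1,[0,0,0],[0,0,0]]

```text
clock: 38.0
position: [491.7, -125.2, 58.1]
tcp_rot: [[-0.128, 0.992, 0.001], [0.992, 0.128, 0.003], [0.003, 0.002, -1.0]]
contact_force: [-2.5, -0.5, 12.7]
grip_width: 8.7
finger_force: 30.0
```

Emit:
jog_arm:
  series:
    - [-1,[0,0,-0.03],[0,0,0]]
    - [-0.7,[0,0,0],[0,0,0]]
    - [-0.4,[0,0,0],[0,0,0]]
    - [-0.2,[0,0,0],[0,0,0]]
    - [0,[0,0,0],[0,0,0]]
    - [0,[0,0,0],[0,0,0]]

```text
clock: 38.6
position: [491.2, -124.6, 57.1]
tcp_rot: [[-0.128, 0.992, -0.0], [0.992, 0.128, 0.005], [0.005, 0.0, -1.0]]
contact_force: [0.3, -0.3, -0.2]
grip_width: 42.7
finger_force: 0.0
```

Emit:
jog_arm:
  series:
    - [0,[0,0,-0.3],[0,0,0]]
    - [0,[0,0,-0.7],[0,0,0]]
    - [0,[0,0,-1],[0,0,0]]
    - [0,[0,0,-1],[0,0,0]]
    - [0,[-0.5,0,-1],[0,0,0]]
    - [0,[-0.5,0,-0.5],[0,0,0]]
    - [0,[0,0,0],[0,0,0]]
    - [0,[0,0,0],[0,0,0]]
    - [0,[0,0,0],[0,0,0]]

```text
clock: 39.5
position: [494.0, -154.1, 190.9]
tcp_rot: [[-0.128, 0.992, -0.002], [0.992, 0.128, 0.006], [0.007, -0.002, -1.0]]
contact_force: [-0.5, -0.6, 1.2]
grip_width: 47.2
finger_force: 0.0
```

```bash
python3 look.py w12 lane_second lane_first swivel_axis knob_grip spanner_small_jaw spanner_large_jaw spanner_small spanner_large; python3 - <<'E'
from h import *
np.set_printoptions(precision=1,suppress=True)
print(readout.state()["position"])
ax=np.array([576.4,-111,0])
for nm,a,J,E in (("small",187.35,70,84.5),("large",307.35,83,99.5)):
    a=np.radians(a);x=-np.array([np.cos(a),np.sin(a),0]);y=np.cross([0,0,1],x);L=ax-85*x+[0,0,50]
    print(nm,L)
    for k in(-E,-38,0,38,J,E):print("  ",k,proj("wrist",L+k*y+[0,0,4]))
    for n,z in ((f"spanner_{nm}_jaw",56),(f"spanner_{nm}",49)):
        for r in imaging.pinpoint("wrist",n)[:1]:
            X=atz("wrist",r["point"],z)-L;print("  ",n,"along",X@y,"across",X@x)
g=cv2.imread("pics/w12.png",0)
for r in range(60,250,3): print(r,"".join(" .:-=+*#%@"[int(v)//26] for v in g[r,205:300]))
E
```

```text
lane_second [(array([253.6, 158.1]), 0.57)]
lane_first [(array([363.6, 222.2]), 0.93)]
swivel_axis []
knob_grip [(array([265.8, 272.1]), 0.88)]
spanner_small_jaw [(array([251.6,  87. ]), 0.78)]
spanner_large_jaw [(array([294.4, 252.6]), 0.98)]
spanner_small [(array([251.9, 156.6]), 0.75), (array([255.2, 157.8]), 0.15)]
spanner_large [(array([364.1, 219.2]), 0.78)]
[ 495.1 -155.   192. ]
small [ 492.1 -121.9   50. ]
   -84.5 [252.4 230. ]
   -38 [252.5 191.1]
   0 [252.6 157. ]
   38 [252.7 120.6]
   70 [252.8  87.8]
   84.5 [252.9  72.3]
   spanner_small_jaw along 70.53120128524628 across -1.2074041476886563
   spanner_small along -0.42087687171058374 across -0.69793445507446
large [ 628.  -178.6   50. ]
   -99.5 [447.4 178.8]
   -38 [394.9 205.4]
   0 [363.9 221.1]
   38 [333.8 236.4]
   83 [299.3 253.8]
   99.5 [287.  260.1]
   spanner_large_jaw along 87.08266992961958 across 5.346368107683588
   spanner_large along -2.0804902809859978 across -0.9070039777812557
60 .....................-+++++++++++++++++++++++++++++++++++++++++++++=-==========================
63 ..................-
[... 5564 characters left out ...]

231 *+**+-.......::::::::-#%%@@@@@@@@@@@@@@@@@@@@@@@@@@%*==-----=======#%%%%%%%*===-......:=++*+***
234 *+++-........:-----::::::+%%@@@@@@@%@@@@@@@@@@@@@@*==-:-------====*+%%%%%%+====-........=++**+*
237 +++-.........::::-:-::::::::=#%@@@@@@@@@@@@@@@@@*==-:----=---==--=**#%%%%@*--==-. .......=+*+**
240 ++-..........::::::::::::::::::-*%@@@@@@@@@@@@*==-:=------------******++++*#***=:........:=+**+
243 +-..........:::::::::::::::::::::::+%@@@@@@%*==-:-+=-----====-=--****+*++++*%##*=:.........-++*
246 -..........:::::::::::::::::::::::::::=#%%%#=-:-+****======+++++=+++*++++*%%%%*+%*-.... ....-++
249 ..........:::::::-:::::::::::::::::::::::::-:-+***++===++******++++*++**%%%%#+%@@@%. .... ...-+
```

The small spanner is within about 1 mm of central, and the large one is still seated in its lane. The pin went down to its starting height, and the hand is clear.

```bash
python3 -c "
from plant import bot
print(bot.finish_job())"
```

```text
the job is handed in; nothing more can be done
None
```

The job is handed in: both spanners lie flat in their lanes with the jaw to the left (small one within about 1 mm of central, large one about 3 mm off), and the tray is turned a third counter-clockwise. The pin went down to its starting height; I checked this by the hand's height and the force, not by a picture.

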